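# Re-battery the pantry grain mill and start it

### The arm

A 6-joint arm with a two-finger parallel gripper is mounted at the origin on the work surface. World frame = base frame: x ahead of the robot, y to its left, z up, the work surface at z = 0. Lengths are in m, angles in degrees, forces in N, time in s.
With the tool pointing down it reaches from about 0.25 to 0.725 m from the base axis. Payload 9.7 kg.
Tool frame: the origin (TCP) lies midway between the tips of the shut fingers; the grasp point (between the pads) lies bot.hold_point_z behind it (bot.hold_point_z is the distance from the TCP to the grasp point, in m); z points along the fingers, y is the line along which they close (so a half turn about z gives the same grasp; the last joint's range is limited). The gripper opens to 85 mm and grips with 20 to 120 N. Pads are 22 mm wide; open, the fingers measure 114 mm over their backs; the gripper's body (76 mm by 85 mm) begins 54 mm behind the grasp point. The pads swing forward as they close: fully open they stand 13 mm farther back than shut.
Start: joints at [-65.26, 4.979, 10.078, 95.1, 0, 90], TCP at [0.23, -0.5, 0.231] pointing down, gripper open.
Joint ranges: [-179.16, 179.16], [-48.56, 103.87], [-65.8, 70.77], [-126.05, 130.52], [-82.76, 87.17], [-180, 180]. Speed limits (degrees/s): [127.2, 127.2, 147.25, 180, 180, 180].

### API

Orientations are given as [roll, pitch, yaw] about the fixed x, y, z axes, in that order (R = Rz(yaw) Ry(pitch) Rx(roll)).
In Python, from workcell import bot, camera, camera_model, ticket gives the robot as it stands.
- The arm moves only by the tool send_rows, never from a script. Its argument "targets" is text: rows parted by semicolons, each of 5 numbers parted by spaces: the shift along the tool's x, y, z in mm, then the turn about the tool's z in degrees, then the closure in counts, from 0 (fully open) to 255 (shut). A call has 1 to 20 rows; each row is the pose to reach, as a shift and turn from the pose commanded when the call began, along the tool's axes at that moment; what a row does not reach only later rows make up. A row lasts 1/8 s, in which the tool goes at most 62.5 mm and 10.7 degrees, less where a joint would pass 70% of its speed; a pose out of reach is approached as far as the arm can. A call with a gripper value outside its range is refused whole. The fingers move at their own pace and stop on an object; "newtons" is the grip in N (left out, the last holds). Time passes only in rows, so rows that repeat a pose let the fingers close. It gives the time, the measured TCP pose, the force, the opening and the grip force at its end, in the units of the state.
- bot.get_obs(): the state, without advancing time (a new reading comes with each control period).
- camera(name): name is "side" or "top" or "wrist"; returns the picture (420x560x3 uint8, blue, green, red); there is no depth.
- camera_model(name): a dict with "K" (3x3 intrinsics, pixels), "dist_coeffs" ([k1, k2, p1, p2, k3] as OpenCV has them; the pictures are not rectified), "pose" (4x4, takes a point from camera to world coordinates); the wrist camera has in their place "T_tool_cam" (4x4, takes a point from camera to tool coordinates, whose origin is the TCP and whose axes are the flange's). Camera axes: x right, y down, z forward; pixel columns grow to the right and rows downward; lengths in m; the calibration is good to about 2 mm. A picture is of the moment at which its call begins: read the wrist's pose just before it. camera_model takes no time and is no camera call.
- ticket.job_done(): hands the job in; it is judged then, once.
The state is a dict: "time": time; "q": joint angles; "qd": joint speeds; "joint_efforts": joint torques, N m; "ee_pos": TCP position; "tcp_rot": TCP orientation; "wrist_force": force on the tool from outside, world axes, zero at the start; "torque": the same for the moment, N m; "opening": finger opening in m; "grasp_force": force on a finger pad.
Only numpy, scipy, OpenCV 4.12 (cv2) and the standard library are available. Lean on these libraries where they do the work, as an engineer would, in place of code of your own. Each camera call takes 0.05 s, during which the arm holds its last target. There are 200 camera calls.

### The job

Get the cordless grain mill ready to run: take every spent battery pack (red) out of the mill's bays and lay it flat in the blue tray, and clip every fresh pack (green) into a free bay of the mill, tongue hooked under the orange lip and tail swung down until it lies flat, fully home. When all the packs are in place set the hopper down fully onto its two pegs, and last of all push the switch lever fully over, away from the robot; leave the tin and the jar beside the mill standing where they are.

Things in the scene. Friction and masses are not known exactly. Their poses are not given: they have to be found in the camera images.
- fresh0: fresh battery pack (or None: absent): black slab 100 (x) x 54 (y) x 24 high; GREEN grip rib on top, 50 (x) x 18 (y), z 24 to 54: pick it by this from above; steel tongue 40 wide, 7 thick, juts 20 from the -x end, level with the underside (tip x = -70, tail face x = +50). 0.26 kg. Origin: underside, below the rib's middle. Starts flat on the table before the mill, tongue to or from the robot
- fresh1: another fresh pack (green rib), same shape as fresh0; may be absent (None)
- fresh2: another fresh pack (green rib), same shape as fresh0; may be absent (None)
- spent0: spent battery pack (RED rib), same shape as fresh0, starts hooked into bay 0; may be absent (None). Its centre of mass is about 16 mm above its underside, near the rib's middle
- spent1: spent battery pack (RED rib), same shape as fresh0, starts hooked into bay 1; may be absent (None). Its centre of mass is about 16 mm above its underside, near the rib's middle
- spent2: spent battery pack (RED rib), same shape as fresh0, starts hooked into bay 2; may be absent (None). Its centre of mass is about 16 mm above its underside, near the rib's middle
- mill: grain mill, fixed: white plinth 146 (x) x 460 (y), 25 high. From -y to +y: switch (y = -205), bays 0, 1, 2 (y = -119, -42, 35), grey motor block 110 x 105, top z = 60, with the hopper seat (y = 175). Origin: middle of the underside, below the bays' seat points in x; x away from the robot, y along the row. The orange lip runs along the bays' side nearest the robot
- bay0 (a point): bay 0, on its floor: where a seated pack's origin lies; axes as the mill's. Relative to it: near wall's inner face x = -72; the lip on it covers x = -72 to -63, its underside 14 above the floor, 6 thick; far wall x = 52 to 62, 12 high; side ribs 12 high at y = +-29.5. A seated pack has its tongue tip towards the robot and play of 4 mm along x, 5 along y
- bay1 (a point): the same for bay 1. How a pack goes in: tail tilted up about 20 degrees, tongue lowered to the floor beyond the lip, slid under the lip to the near wall, then the tail swung down inside the far wall until the pack lies flat (it stays by its weight, no click). Out: swing the tail up, draw the tongue out from under the lip
- bay2 (a point): the same for bay 2, the bay next to the hopper seat. Any fresh pack may go into any bay; with only two fresh packs one bay stays empty
- seat (a point): middle of the hopper seat on top of the motor block; axes as the mill's. Two upright steel alignment pegs, 10 mm thick, 15 high with tapered tips, stand 28 mm either side of it along y. A seated hopper's origin lies here
- hopper: the hopper: foot 90 x 90 x 18 high with two 13 mm through-holes 28 mm either side of the middle along its y axis, an amber body 86 mm across, flat white lid 88 across (top at z = 80), and a white grip bar on the lid 18 wide (x) x 56 long (y), z from 80 to 112. 0.45 kg. Origin: middle of the underside. Fits either way round. Stands on the table to the left or right of the mill
- tray: shallow blue tray for spent packs, fixed, 160 (x) x 170 (y), walls 5 thick and 15 high, floor 5 thick; origin: middle of the underside. Holds two packs side by side along x at y = +-38. Left or right of the mill, opposite the hopper
- switch (a joint): toggle lever of the mill, hinge along the mill's y axis: 0 = leaning fully towards the robot (off), 1.0 rad = leaning fully away (on); stays where it is left, moves with about 1 N at the tip
- switch_tip (a point): centre of the red ball (26 mm across) at the lever's tip, 50 mm from its hinge; the stem is 10 mm thick; the lever's hinge is 47 mm above the table
- tin: red tin can 66 across, 100 high: bystander, leave alone; origin under its middle
- jar: jar 70 across, 110 high: bystander, leave alone; origin under its middle
There are look-alikes about, which are no part of the job. Leave any brown or purple look-alike of the fresh1 alone.

How it is judged (in metres and radians):
On the way, in this order (a step that is already met when the one before it is completed fails the run):
1. every spent pack lies in the tray and every fresh pack is fully seated in a bay ((distance between fresh0 and bay0 below 0.007 m or distance between fresh0 and bay1 below 0.007 m or distance between fresh0 and bay2 below 0.007 m) and angle between each of fresh0, fresh1, fresh2's own z axis and vertical below 0.05 rad and linear speed of each of fresh0, fresh1, fresh2, spent0, spent1, spent2 below 0.03 m/s and (distance between fresh1 and bay0 below 0.007 m or distance between fresh1 and bay1 below 0.007 m or distance between fresh1 and bay2 below 0.007 m) and (distance between fresh2 and bay0 below 0.007 m or distance between fresh2 and bay1 below 0.007 m or distance between fresh2 and bay2 below 0.007 m) and x of spent0 in the frame of tray between -0.08 and 0.08 m and y of spent0 in the frame of tray between -0.08 and 0.08 m and z of each of spent0, spent1, spent2 in the frame of tray below 0.03 m and angle between each of spent0, spent1, spent2's own z axis and vertical below 0.3 rad and x of spent1 in the frame of tray between -0.08 and 0.08 m and y of spent1 in the frame of tray between -0.08 and 0.08 m and x of spent2 in the frame of tray between -0.08 and 0.08 m and y of spent2 in the frame of tray between -0.08 and 0.08 m), for 0.2 s.
2. the hopper is seated on its pegs (all of step 1 and distance between hopper and seat below 0.006 m and angle between hopper's own z axis and vertical below 0.05 rad and linear speed of hopper below 0.03 m/s), for 0.2 s.
3. the switch is on (value of joint switch above 0.8 rad), for 0.2 s.
At the end, for the whole second after the job is handed in: fresh packs within 7 mm of a bay's seated position, level within 0.05 rad; spent packs in the tray (origin within 80 mm of its middle along each side, under 30 mm up, tilt under 0.3 rad); hopper within 6 mm of the seat, upright within 0.05 rad; switch beyond 0.8 rad; all at rest (all of step 2 and value of joint switch above 0.8 rad); the robot touches nothing.
It fails at once if the tin or the jar is moved more than 5 cm or knocked over (distance of any of tin, jar from where it was at the start of the episode above 0.05 m or angle between any of tin, jar's own z axis and vertical above 0.6 rad).
Of spent0, spent1, spent2 only 1 to 2 are there at a start; the rules pass over those that are not, and their reading is None.
Of fresh0, fresh1, fresh2 only 2 to 3 are there at a start; the rules pass over those that are not, and their reading is None.
At some moment in a run one of fresh0, fresh1, fresh2, hopper may be knocked a few centimetres aside while the robot is not near it.
Once in a run the grip may slacken for a moment while it holds something.
It also fails if it takes over 210 s, if anything falls off the work surface, if the arm or the gripper's body presses on something with over 40 N, if the wrist force passes 120 N, or if a joint passes its speed limit or range.

## Working session

There is one attempt and no reset: what is moved stays moved. The work goes in short steps, Python scripts to look and compute and a tool call to move; the robot and the scene stay as the last step left them, time stands still between calls to the robot, and variables do not carry over. Pictures are saved under pics/ and viewed, at most 14 in all, crops included, and the job is handed in when it is done.

Besides the shell and the picture viewer there is one more tool, called after "Emit:" as name(argument=value, ...), one argument or row to a line, values as JSON. send_rows: Moves the arm, as the interface text tells. Its arguments: {"type":"object","properties":{"targets":{"type":"string"},"newtons":{"type":"number"}},"required":["targets"]}

```bash
mkdir -p pics; ls
python3 - <<'E'
from workcell import bot, camera, camera_model
import cv2, numpy as np
o=bot.get_obs(); print({k:np.round(v,3).tolist() for k,v in o.items()}, bot.hold_point_z)
for n in ("top","side"):
    cv2.imwrite(f"pics/{n}0.png",camera(n)); m=camera_model(n); print(n,{k:np.round(v,3).tolist() for k,v in m.items()})
print(camera_model("wrist"))
E
```

```text
pics
{'time': 0.0, 'q': [-65.261, 5.013, 10.035, 95.101, 0.002, 90.001], 'qd': [-0.068, 0.045, -0.072, -0.014, 0.036, 0.021], 'joint_efforts': [-0.001, -52.039, 46.481, 0.016, -0.0, -0.0], 'ee_pos': [0.23, -0.499, 0.231], 'tcp_rot': [-179.921, -0.002, 24.738], 'wrist_force': [0.153, -0.202, -0.644], 'torque': [-0.007, 0.025, -0.028], 'grasp_force': 0.0, 'opening': 0.085} 0.0187
top {'K': [[459.718, 0.0, 284.852], [0.0, 459.718, 210.084], [0.0, 0.0, 1.0]], 'dist_coeffs': [-0.159, 0.0, 0.0, 0.0, 0.0], 'pose': [[-0.015, -0.997, 0.079, 0.396], [-1.0, 0.014, -0.01, 0.02], [0.009, -0.079, -0.997, 1.128], [0.0, 0.0, 0.0, 1.0]]}
side {'K': [[520.507, 0.0, 279.462], [0.0, 520.507, 211.491], [0.0, 0.0, 1.0]], 'dist_coeffs': [0.037, 0.0, 0.0, 0.0, 0.0], 'pose': [[-0.929, -0.243, 0.277, 0.159], [-0.369, 0.578, -0.728, 0.878], [0.017, -0.779, -0.627, 0.826], [0.0, 0.0, 0.0, 1.0]]}
{'K': array([[374.48230918,   0.        , 282.74326342],
       [  0.        , 374.48230918, 209.33292299],
       [  0.        ,   0.        ,   1.        ]]), 'dist_coeffs': array([0.00234067, 0.        , 0.        , 0.        , 0.        ]), 'T_tool_cam': array([[ 6.51629874e-04, -9.61635063e-01, -2.74331150e-01,
         7.01012955e-02],
       [ 9.99999787e-01,  6.20730565e-04,  1.99443115e-04,
         5.35959380e-05],
       [-2.15057630e-05, -2.74331222e-01,  9.61635264e-01,
        -1.42161339e-01],
       [ 0.00000000e+00,  0.00000000e+00,  0.00000000e+00,
         1.00000000e+00]])}
```

View pics/top0.png

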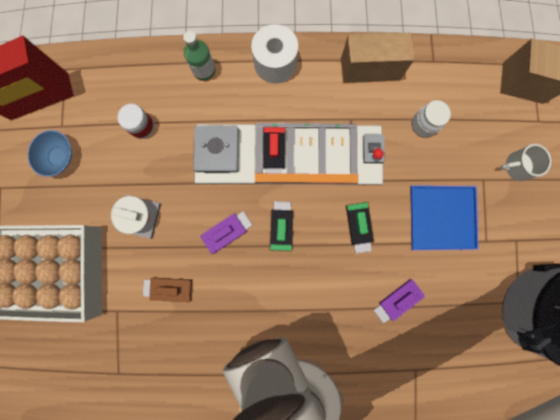

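View pics/side0.png

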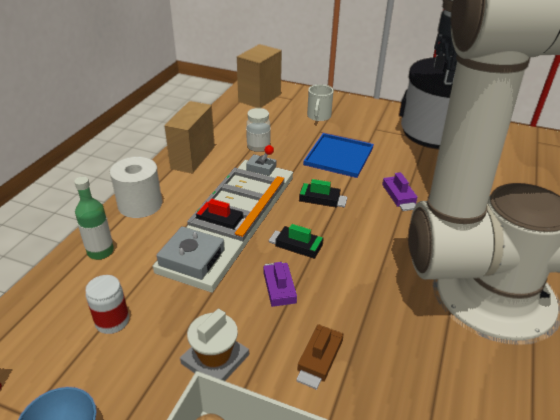

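The top view shows two green-ribbed packs: A at (281,230), tongue away from the robot, and B at (360,225), tongue towards it. There are purple look-alikes at (224,233) and (402,299) and a brown one at (168,290), which I'll leave alone. The spent pack is in bay 2 at (273,147), the tray at (444,217), the hopper at (133,216) and the switch ball at (377,155). I'll measure these and confirm with a crop.

```bash
cat > lib.py <<'E'
from workcell import bot, camera, camera_model
import cv2, numpy as np
from scipy.spatial.transform import Rotation as R
def tool():
    o=bot.get_obs(); T=np.eye(4); T[:3,:3]=R.from_euler('xyz',o['tcp_rot'],degrees=True).as_matrix(); T[:3,3]=o['ee_pos']; return T
def snap(n):
    T=tool(); m=camera_model(n); im=camera(n); P=T@m['T_tool_cam'] if n=='wrist' else m['pose']
    return im,(m['K'],m['dist_coeffs'],np.array(P))
def cast(c,px,z):
    K,d,P=c; u=cv2.undistortPoints(np.float64(px).reshape(-1,1,2),K,d).reshape(-1,2)
    r=np.c_[u,np.ones(len(u))]@P[:3,:3].T; return P[:3,3]+r*((z-P[2,3])/r[:,2])[:,None]
RANGES=dict(green=((45,120,60),(80,255,255)),orange=((8,200,150),(18,255,255)),blue=((110,150,60),(125,255,255)),
 red=((0,180,110),(6,255,255)))
def blobs(im,name,amin=30):
    lo,hi=RANGES[name]; m=cv2.inRange(cv2.cvtColor(im,cv2.COLOR_BGR2HSV),np.array(lo),np.array(hi))
    if name=='red': m|=cv2.inRange(cv2.cvtColor(im,cv2.COLOR_BGR2HSV),np.array((174,180,110)),np.array((180,255,255)))
    cs,_=cv2.findContours(m,cv2.RETR_EXTERNAL,cv2.CHAIN_APPROX_NONE)
    return sorted([c for c in cs if cv2.contourArea(c)>amin],key=cv2.contourArea,reverse=True)
def rect(c,cnt,z):
    """centre xy, (long,short) mm, long-axis angle of a blob lying on plane z"""
    p=cast(c,cnt.reshape(-1,2),z)[:,:2]; b=cv2.minAreaRect(np.float32(p*1000)); (x,y),(w,h),a=b
    if w<h: w,h,a=h,w,a+90
    return np.round([x,y,w,h,(a+90)%180-90],1)
def go(x,y,z,yaw):
    "tool-frame shift in mm and turn about tool z to reach a tool-down pose"
    T=tool(); d=T[:3,:3].T@(np.array([x,y,z])/1000-T[:3,3])*1000
    Rn=R.from_euler('xyz',[180,0,yaw],degrees=True).as_matrix(); return np.round(d,1),np.round((T[:3,:3].T@Rn)[[1,0],[0,0]] @ [0,0] + np.degrees(np.arctan2((T[:3,:3].T@Rn)[1,0],(T[:3,:3].T@Rn)[0,0])),1)
E
python3 - <<'E'
from lib import *
im,c=snap("top")
for n,z in (("green",.054),("orange",.045),("blue",.01),("red",.079)):
    for b in blobs(im,n,20)[:5]: print(n,b.reshape(-1,2).mean(0).round(0),cv2.contourArea(b),rect(c,b,z))
print("pegs/hopper px->", cast(c,[(216,148)],.06), cast(c,[(129,214)],.112))
cr=im[110:270,190:400]; cv2.imwrite("pics/crop.png",cv2.resize(cr,None,fx=3.5,fy=3.5,interpolation=cv2.INTER_CUBIC))
E
```

```text
green [362. 222.] 177.0 [ 449.1 -171.1   51.2   22.9    6.7]
green [281. 230.] 159.0 [435.6  18.8  49.1  18.7  -0.8]
green [357. 207.] 70.0 [ 486.8 -162.    45.9   11.1  -82.1]
green [281. 247.] 63.5 [394.8  20.6  44.3   9.3  89.1]
red [12. 55.] 689.0 [890.2 706.5  83.5  79.3 -73.3]
red [274. 144.] 150.0 [ 6.322e+02  3.230e+01  4.990e+01  1.860e+01 -6.000e-01]
red [274. 130.] 72.5 [666.7  33.1  44.3   9.6  89.2]
red [377. 153.] 49.0 [ 609.7 -209.2   19.4   16.6   -2.2]
pegs/hopper px-> [[0.63031052 0.17006923 0.06      ]] [[0.47255231 0.36082581 0.112     ]]
```

View pics/crop.png

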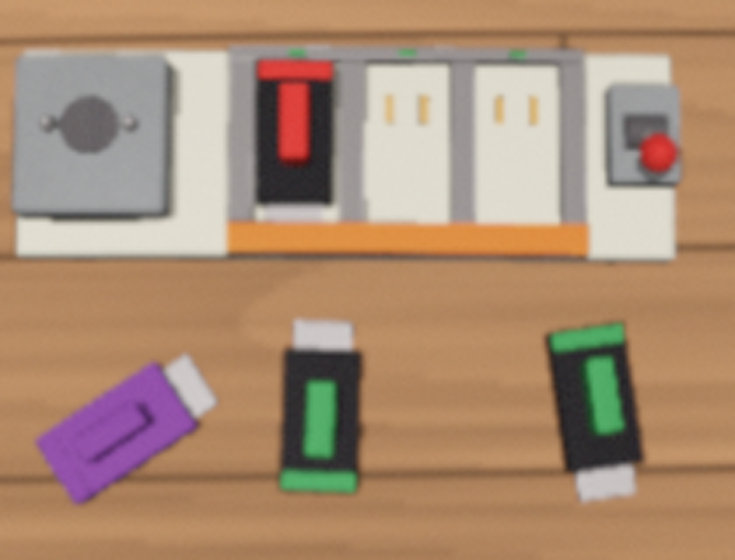

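The crop confirms it: the green-rib packs are at crop (320,420) and (603,395), the purple one at (115,430) is no part of the job, and the red spent pack sits in bay 2 at (295,120).

```bash
sed -i 's/orange=((8,200,150)/orange=((8,180,180)/; s/blue=((110,150,60)/blue=((105,150,60)/' lib.py
python3 - <<'E'
from lib import *
im,c=snap("top")
for n,z in (("orange",.045),("blue",.015)):
    for b in blobs(im,n,20)[:4]: print(n,b.reshape(-1,2).mean(0).round(0),cv2.contourArea(b),rect(c,b,z))
h=cv2.cvtColor(im,cv2.COLOR_BGR2HSV); print(h[178,300],h[215,444])
print(go(620,30,230,0))
E
```

```text
blue [443. 217.] 3851.5 [ 460.3 -386.6  167.3  153.    89.1]
[ 15 176 223] [108 182 181]
(array([ 575.7, -317.7,    1.1]), np.float64(24.7))
```

Emit:
send_rows(
  targets="576 -318 0 24.7 0;576 -318 0 24.7 0;576 -318 0 24.7 0;576 -318 0 24.7 0;576 -318 0 24.7 0;576 -318 0 24.7 0;576 -318 0 24.7 0;576 -318 0 24.7 0;576 -318 0 24.7 0;576 -318 0 24.7 0;576 -318 0 24.7 0;576 -318 0 24.7 0;576 -318 0 24.7 0;576 -318 0 24.7 0;576 -318 0 24.7 0",
)

```text
time: 2.08
ee_pos: [0.6201, 0.0163, 0.2318]
tcp_rot: [-179.4, -0.0, 1.3]
wrist_force: [0.2, -0.5, 0.1]
opening: 0.0855
grasp_force: 0.0
```

```bash
sed -i 's/orange=((8,180,180)/orange=((8,160,170)/' lib.py
python3 - <<'E'
from lib import *
o=bot.get_obs(); print(o['time'],o['ee_pos'],o['tcp_rot'],o['q'])
im,c=snap("wrist"); cv2.imwrite("pics/w1.png",im)
for n,z in (("orange",.045),("red",.079)):
    for b in blobs(im,n,300)[:4]: print(n,b.reshape(-1,2).mean(0).round(0),cv2.contourArea(b),rect(c,b,z))
E
```

```text
2.075 [0.62013392 0.01631671 0.23183636] [-1.79433614e+02 -3.30672997e-02  1.30523464e+00] [  1.24697468  15.01897532  21.60584033  96.55437366   0.56641977
 179.9417372 ]
orange [267. 245.] 2013.5 [561.5  31.4  98.5  20.7  88.9]
orange [455. 253.] 865.5 [ 558.  -144.6   45.1   20.7   88.8]
red [264. 173.] 1254.0 [635.1  32.9  49.9  17.6  -1. ]
red [268. 119.] 788.5 [677.7  30.5  44.8  10.9  88.9]
```

View pics/w1.png

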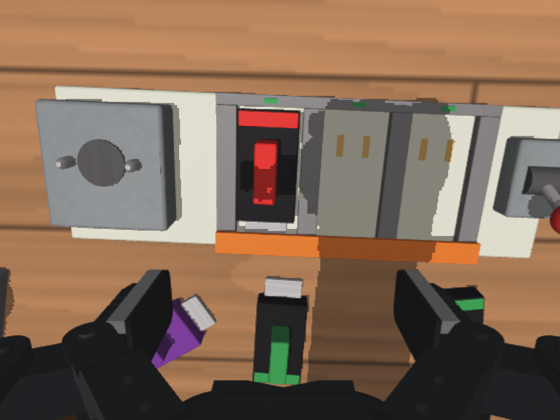

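The wrist view shows the spent rib at (264,173), the lip along row 245 and bays 0 and 1 empty. The last joint is at its 180° stop, so I'll turn to the opposite half-turn grasp.

Emit:
send_rows(
  targets="20 -15 0 -178 0;20 -15 0 -178 0;20 -15 0 -178 0;20 -15 0 -178 0;20 -15 0 -178 0;20 -15 0 -178 0;20 -15 0 -178 0;20 -15 0 -178 0;20 -15 0 -178 0;20 -15 0 -178 0;20 -15 0 -178 0;20 -15 0 -178 0;20 -15 0 -178 0;20 -15 0 -178 0;20 -15 0 -178 0;20 -15 0 -178 0;20 -15 0 -178 0;20 -15 0 -178 0;20 -15 0 -178 0;20 -15 0 -178 0",
)

```text
time: 4.62
ee_pos: [0.6401, 0.0325, 0.2315]
tcp_rot: [179.4, -0.0, 179.3]
wrist_force: [1.4, -0.0, -0.4]
opening: 0.0857
grasp_force: 0.0
```

Run:
```python
from lib import *
o=bot.get_obs(); print(o['time'],o['ee_pos'],o['tcp_rot'],o['q'])
im,c=snap("wrist")
for n,z in (("orange",.045),("red",.079)):
    for b in blobs(im,n,300)[:4]: print(n,b.reshape(-1,2).mean(0).round(0),cv2.contourArea(b),rect(c,b,z))
print(go(646,32.5,53,178.9))
```

```text
4.625 [0.64012691 0.0324604  0.23149993] [ 1.79429557e+02 -2.23812298e-02  1.79284617e+02] [ 2.64915062 18.14390617 25.42657754 97.27153452  0.57077291  3.36470074]
orange [285.  90.] 2463.0 [561.4  37.4  86.4  20.   89.3]
orange [75. 88.] 1778.0 [ 557.9 -136.3   60.8   19.8   89.4]
red [281. 183.] 1155.5 [633.6  33.3  47.4  16.8  -0.8]
red [281. 223.] 633.5 [666.8  32.5  44.8  10.4  89.1]
(array([ -5.9,  -1.7, 178.4]), np.float64(0.4))
```

Emit:
send_rows(
  targets="-6 -2 60 0 0;-6 -2 110 0 0;-6 -2 150 0 0;-6 -2 168 0 0;-6 -2 178 0 0;-6 -2 178 0 0;-6 -2 178 0 255;-6 -2 178 0 255;-6 -2 178 0 255;-6 -2 178 0 255;-6 -2 178 0 255;-6 -2 178 0 255;-6 -2 178 0 255;-6 -2 178 0 255",
  newtons=30,
)

```text
time: 6.42
ee_pos: [0.6462, 0.0323, 0.0538]
tcp_rot: [179.4, 0.0, 179.4]
wrist_force: [-2.2, 0.8, 5.3]
opening: 0.0176
grasp_force: 33.4
```

Emit:
send_rows(
  targets="0 0 -3 0 255;0 0 -6 0 255;0 0 -9 0 255;0 0 -12 0 255;0 0 -14 0 255;0 0 -14 0 255",
)

```text
time: 7.18
ee_pos: [0.646, 0.0321, 0.0672]
tcp_rot: [179.4, -0.1, 179.4]
wrist_force: [-1.5, -0.8, -7.3]
opening: 0.017
grasp_force: 31.2
```

Emit:
send_rows(
  targets="-4 0 0 0 255;-8 0 0 0 255;-12 0 0 0 255;-14 0 0 0 255;-14 0 0 0 255;-14 0 -10 0 255;-14 0 -20 0 255;-14 0 -30 0 255;-14 0 -30 0 255",
)

```text
time: 8.3
ee_pos: [0.6608, 0.0317, 0.099]
tcp_rot: [179.4, 0.1, 179.4]
wrist_force: [1.1, -0.1, -2.8]
opening: 0.0175
grasp_force: 31.9
```

Run:
```python
from lib import *
im,c=snap("side")
cv2.imwrite("pics/s2.png",cv2.resize(im[120:300,130:330],None,fx=3,fy=3))
print(bot.get_obs()['ee_pos'], bot.get_obs()['wrist_force'],go(645,32.5,160,178.9),go(472,-345,160,178.9))
```

```text
[0.66039785 0.03167802 0.09809538] [-0.01301768  0.3952017  -2.68386542] (array([ 15.4,   1.3, -61.9]), np.float64(0.5)) (array([ 184.2, -378.1,  -65.8]), np.float64(0.5))
```

View pics/s2.png

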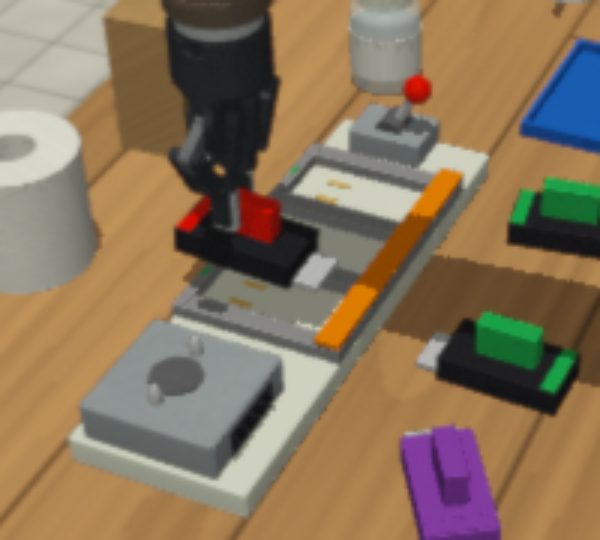

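Side view: the spent pack hangs clear of bay 2, nearly level, so it can go to the tray.

Emit:
send_rows(
  targets="0 0 -50 0 255;0 0 -90 0 255;178 -415 -95 0 255;178 -415 -95 0 255;178 -415 -95 0 255;178 -415 -95 0 255;178 -415 -95 0 255;178 -415 -95 0 255;178 -415 -95 0 255;178 -415 -95 0 255;178 -415 -95 0 255;178 -415 -95 0 255;178 -415 -95 0 255",
  newtons=45,
)

```text
time: 9.98
ee_pos: [0.4784, -0.381, 0.1885]
tcp_rot: [179.4, -0.0, 179.5]
wrist_force: [1.0, 0.2, -1.9]
opening: 0.0172
grasp_force: 49.2
```

Run:
```python
from lib import *
o=bot.get_obs(); print(o['ee_pos'],o['opening'],o['wrist_force'])
print(go(480,-387,36,178.9))
```

```text
[ 0.47837329 -0.3809603   0.18845125] 0.017193554691224553 [ 0.9856505   0.19912883 -1.88724114]
(array([ -1.7,  -7.6, 152.4]), np.float64(0.6))
```

Emit:
send_rows(
  targets="-2 -7 50 0 255;-2 -7 100 0 255;-2 -7 135 0 255;-2 -7 145 0 255;-2 -7 152 0 255;-2 -7 152 0 255;-2 -7 152 0 0;-2 -7 152 0 0;-2 -7 152 0 0;-2 -7 152 0 0;-2 -7 100 0 0;-2 -7 0 0 0;-2 -7 0 0 0",
  newtons=30,
)

```text
time: 11.6
ee_pos: [0.4799, -0.3897, 0.1918]
tcp_rot: [179.6, 0.1, 179.4]
wrist_force: [0.5, -0.5, -0.2]
opening: 0.0855
grasp_force: 0.0
```

Run:
```python
from lib import *
im,c=snap("top")
for n,z in (("red",.059),("green",.054)):
    for b in blobs(im,n,20)[:5]: print(n,b.reshape(-1,2).mean(0).round(0),cv2.contourArea(b),rect(c,b,z))
print(bot.get_obs()['time'],go(449,-150,200,180))
```

```text
red [12. 56.] 691.0 [899.7 720.   85.6  81.3 -73.1]
red [450. 212.] 121.0 [ 470.2 -386.9   48.1   17.6   -2.5]
red [443. 196.] 59.5 [ 508.9 -371.1   37.9    9.6   89.4]
red [377. 153.] 49.0 [ 613.8 -213.6   19.7   16.9   -2.2]
green [362. 222.] 178.0 [ 449.  -171.2   51.5   22.9    6.7]
green [281. 229.] 160.5 [435.6  18.5  50.   20.4  -4.4]
green [357. 207.] 70.0 [ 486.8 -162.    45.9   11.   -82.7]
green [281. 247.] 64.5 [395.5  20.5  44.8  10.5  85.6]
11.65 (array([ 34.2, 239.9,  -2.8]), np.float64(-0.6))
```

Emit:
send_rows(
  targets="30 218 0 0 0;30 218 0 0 0;30 218 0 0 0;30 218 0 0 0;30 218 0 0 0;30 218 0 0 0",
)

```text
time: 12.4
ee_pos: [0.4521, -0.1714, 0.1904]
tcp_rot: [179.4, -0.0, 179.4]
wrist_force: [-1.1, -0.4, 0.7]
opening: 0.0853
grasp_force: 0.0
```

Run:
```python
from lib import *
im,c=snap("wrist"); cv2.imwrite("pics/w3.png",im)
for n,z in (("green",.054),("green",.024)):
    for b in blobs(im,n,200)[:5]: print(n,z,b.reshape(-1,2).mean(0).round(0),cv2.contourArea(b),rect(c,b,z))
o=bot.get_obs();print(o['time'],o['ee_pos'],o['tcp_rot'])
```

```text
green 0.054 [520. 169.] 2669.5 [435.    9.2  50.7  33.1  -2.6]
green 0.054 [278. 190.] 1479.0 [ 447.4 -173.1   52.7   18.1    7.3]
green 0.054 [518. 115.] 949.0 [393.6   1.8  45.6  11.5  87.3]
green 0.054 [285. 232.] 715.0 [ 480.6 -168.1   45.9   11.4  -82.4]
green 0.024 [520. 169.] 2669.5 [440.6  28.6  56.2  36.7  -2.6]
green 0.024 [278. 190.] 1479.0 [ 454.3 -173.2   58.4   20.     7.3]
green 0.024 [518. 115.] 949.0 [394.7  20.4  50.5  12.8  87.3]
green 0.024 [285. 232.] 715.0 [ 491.1 -167.7   50.8   12.6  -82.4]
12.45 [ 0.4520468  -0.1717083   0.19029549] [ 1.79440318e+02 -2.98987103e-02  1.79340301e+02]
```

View pics/w3.png

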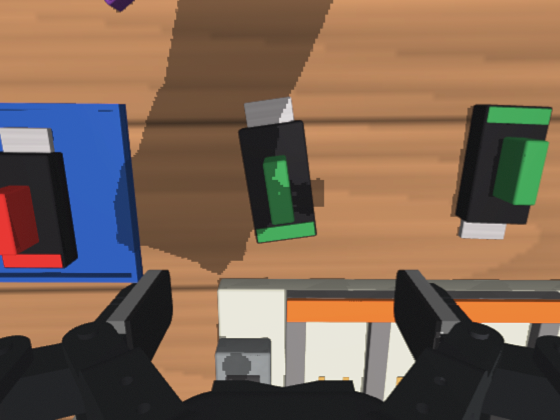

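Run:
```python
from lib import *
print(go(447.5,-173,29,187.3))
```

```text
(array([  4.4,  -2.9, 161.3]), np.float64(-8.0))
```

Emit:
send_rows(
  targets="4 -3 60 -8 0;4 -3 110 -8 0;4 -3 140 -8 0;4 -3 155 -8 0;4 -3 161 -8 0;4 -3 161 -8 0;4 -3 161 -8 255;4 -3 161 -8 255;4 -3 161 -8 255;4 -3 161 -8 255;4 -3 161 -8 255;4 -3 161 -8 255;4 -3 161 -8 255;4 -3 120 -8 255;4 -3 60 -8 255;4 -3 30 0.6 255;4 -3 30 0.6 255",
  newtons=30,
)

```text
time: 14.58
ee_pos: [0.4487, -0.174, 0.162]
tcp_rot: [179.5, 0.1, 178.8]
wrist_force: [0.1, -0.1, -2.4]
opening: 0.0173
grasp_force: 30.3
```

Run:
```python
from lib import *
o=bot.get_obs();print(o['time'],o['ee_pos'],o['tcp_rot'],o['opening'],o['wrist_force'])
im,c=snap("wrist")
for b in blobs(im,"green",200)[:3]: print(b.reshape(-1,2).mean(0).round(0),rect(c,b,o['ee_pos'][2]+.025),rect(c,b,o['ee_pos'][2]-.005))
# bay targets: mill yaw -1.1, bay2 (634,32.5)
for k in (0,1,2):
    s=77*(2-k); print(k, 634-s*np.sin(np.radians(1.1)), 32.5-s*np.cos(np.radians(1.1)))
print(go(640,-122,150,178.9))
```

```text
14.575 [ 0.44870773 -0.17399071  0.16203987] [1.79486840e+02 1.31955556e-01 1.78768531e+02] 0.017271573749280407 [ 0.06821283 -0.14178048 -2.39227558]
[283. 299.] [ 444.9 -173.6   57.6   25.1   -1.6] [ 461.6 -173.6   72.4   31.5   -1.6]
[542. 179.] [405.6 -91.5  26.1  13.4  10.4] [412.3 -70.5  32.8  16.9  10.4]
[536. 117.] [385.6 -95.4  15.3   5.3  88.7] [387.2 -75.4  19.2   6.7  88.7]
0 631.0435938704478 -121.4716196667332
1 632.5217969352238 -44.4858098333666
2 634.0 32.5
(array([-191. ,   55.3,   10.6]), np.float64(-0.0))
```

Emit:
send_rows(
  targets="-60 20 10 0 255;-120 40 10 0 255;-170 53 10 0 255;-195 53 10 0 255;-195 53 10 0 255;-195 53 30 0 255;-195 53 60 0 255;-195 53 80 0 255;-195 53 80 0 255",
)

```text
time: 15.75
ee_pos: [0.6414, -0.1239, 0.0778]
tcp_rot: [179.4, -0.3, 178.8]
wrist_force: [0.6, -0.5, -1.8]
opening: 0.0172
grasp_force: 30.1
```

Run:
```python
from lib import *
o=bot.get_obs();print(o['time'],o['ee_pos'],o['tcp_rot'],o['opening'],o['wrist_force'])
print(go(644,-121.5,61,178.9))
cv2.imwrite("pics/s4.png",cv2.resize(camera("side")[90:270,180:360],None,fx=3,fy=3))
```

```text
15.75 [ 0.64141603 -0.12392111  0.07784809] [179.37640243  -0.33783549 178.82120284] 0.017158812080850794 [ 0.61175611 -0.47490201 -1.77620781]
(array([-2.6,  2.3, 16.9]), np.float64(-0.1))
```

View pics/s4.png

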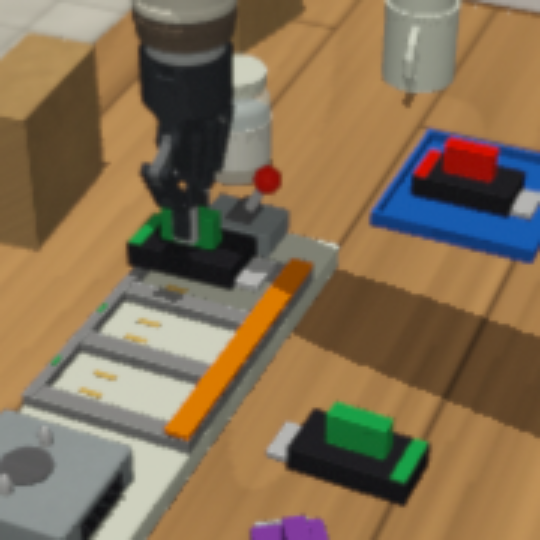

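The pack is over bay 0, tongue towards the lip. I'll lower it onto the far wall.

Emit:
send_rows(
  targets="-3 2 4 0 255;-3 2 8 0 255;-3 2 10 0 255;-3 2 12 0 255;-3 2 12 0 255",
  newtons=25,
)

```text
time: 16.42
ee_pos: [0.6469, -0.122, 0.0687]
tcp_rot: [179.4, -0.0, 178.8]
wrist_force: [0.2, -0.1, -2.6]
opening: 0.0178
grasp_force: 30.1
```

Emit:
send_rows(
  targets="3 0 2 0 255;3 0 4 0 255;3 0 6 0 255;3 0 8 0 255;3 0 8 0 255;3 0 8 0 255",
)

```text
time: 17.18
ee_pos: [0.643, -0.1218, 0.0642]
tcp_rot: [179.4, 0.0, 178.8]
wrist_force: [-15.7, 1.9, 19.6]
opening: 0.0172
grasp_force: 34.1
```

Run:
```python
from lib import *
print(bot.get_obs()['wrist_force'],bot.get_obs()['torque'])
cv2.imwrite("pics/s5.png",cv2.resize(camera("side")[130:240,200:300],None,fx=6,fy=5.4,interpolation=cv2.INTER_CUBIC))
```

```text
[-15.66795233   1.92988048  19.56070555] [0.38343827 2.62224107 0.06868776]
```

View pics/s5.png

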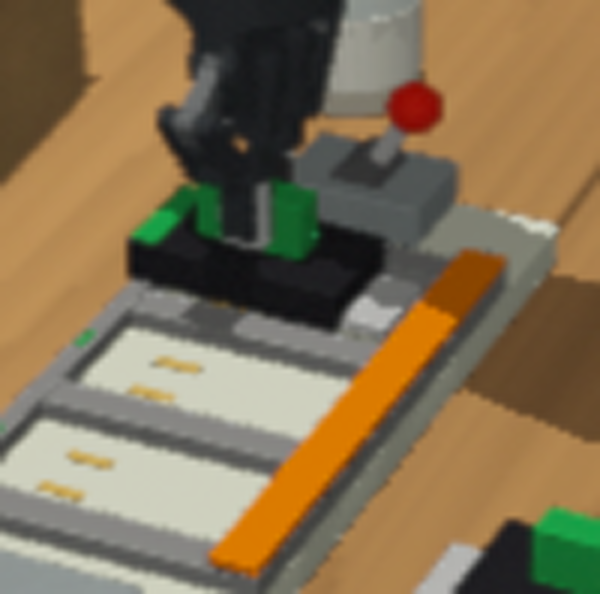

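Emit:
send_rows(
  targets="0 0 0 0 255;-1 0 1 0 255;-2 0 2 0 255;-2 0 3 0 255;-2 0 4 0 255;-2 0 4 0 255",
  newtons=20,
)

```text
time: 17.98
ee_pos: [0.6442, -0.122, 0.0613]
tcp_rot: [179.5, -0.1, 178.8]
wrist_force: [-21.7, 3.3, 28.6]
opening: 0.0171
grasp_force: 36.7
```

Emit:
send_rows(
  targets="2 0 -3 0 255;4 0 -3 0 255;7 0 -3 0 255;10 0 -3 0 255;12 0 -3 0 255;12 0 -3 0 255",
)

```text
time: 18.73
ee_pos: [0.6339, -0.1216, 0.0601]
tcp_rot: [179.4, -0.0, 178.8]
wrist_force: [2.3, 0.1, 5.9]
opening: 0.0175
grasp_force: 33.5
```

Emit:
send_rows(
  targets="2 0 0 0 255;3 0 0 0 255;4 0 1 0 255;4 0 3 0 255;4 0 5 0 255;4 0 5 0 255",
)

```text
time: 19.48
ee_pos: [0.6311, -0.1216, 0.0597]
tcp_rot: [179.5, 0.3, 178.8]
wrist_force: [-4.6, 1.5, 31.8]
opening: 0.0178
grasp_force: 37.1
```

Run:
```python
from lib import *
print(bot.get_obs()['wrist_force'],bot.get_obs()['torque'])
cv2.imwrite("pics/s6.png",cv2.resize(camera("side")[130:240,200:300],None,fx=6,fy=5.4,interpolation=cv2.INTER_CUBIC))
```

```text
[-4.60665442  1.49946021 31.77542695] [ 0.31183074  1.11808684 -0.04471393]
```

View pics/s6.png

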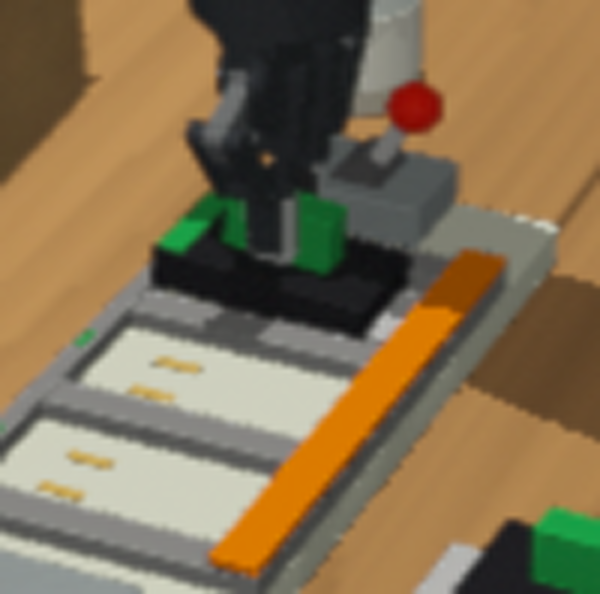

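Emit:
send_rows(
  targets="1 0 -4 0 255;3 0 -4 0 255;5 0 -4 0 255;5 0 -3 0 255;5 0 -1 0 255;5 0 1 0 255;5 0 1 0 255",
)

```text
time: 20.4
ee_pos: [0.6279, -0.1215, 0.0558]
tcp_rot: [179.5, 0.4, 178.8]
wrist_force: [13.6, 0.0, 11.7]
opening: 0.0174
grasp_force: 34.5
```

Emit:
send_rows(
  targets="-2 0 0 0 255;-2 0 0 0 0;-2 0 0 0 0;-2 0 0 0 0;-2 0 -40 0 0;-2 0 -100 0 0;-2 0 -150 0 0;-2 0 -150 0 0",
)

```text
time: 21.4
ee_pos: [0.6282, -0.1232, 0.2086]
tcp_rot: [179.5, 0.3, 178.8]
wrist_force: [0.7, 0.7, 0.4]
opening: 0.0854
grasp_force: 0.0
```

Run:
```python
from lib import *
o=bot.get_obs();print(o['time'],o['ee_pos'],o['wrist_force'])
im,c=snap("wrist"); cv2.imwrite("pics/w7.png",im)
for n,z in (("green",.079),("green",.049),("orange",.045)):
    for b in blobs(im,n,200)[:4]: print(n,z,b.reshape(-1,2).mean(0).round(0),cv2.contourArea(b),rect(c,b,z))
```

```text
21.4 [ 0.62823127 -0.12324185  0.20861655] [0.65682318 0.7247767  0.35440924]
green 0.079 [284. 195.] 1502.0 [ 627.  -120.8   52.5   17.6   -0.7]
green 0.079 [284. 238.] 743.5 [ 660.1 -121.6   44.9   10.7   88.6]
green 0.049 [284. 195.] 1502.0 [ 634.6 -120.5   58.3   19.5   -0.7]
green 0.049 [284. 238.] 743.5 [ 671.4 -121.4   49.9   11.9   88.6]
orange 0.045 [401.  99.] 7080.5 [559.9 -28.1 215.1  20.3  88.8]
```

View pics/w7.png

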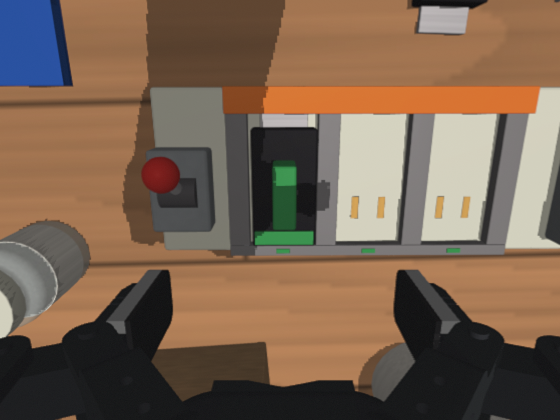

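The wrist view shows the pack in bay 0 (284,195), tail inside the far wall and tongue under the lip. I'll check it is level by pressing the rib's tail end with shut fingers.

Run:
```python
from lib import *
print(go(648,-121.5,83,178.9))
```

```text
(array([-20.1,   0.9, 122.8]), np.float64(-0.1))
```

Emit:
send_rows(
  targets="-20 1 50 0 255;-20 1 100 0 255;-20 1 115 0 255;-20 1 120 0 255;-20 1 120 0 255;-20 1 123 0 255;-20 1 125 0 255;-20 1 127 0 255;-20 1 128 0 255;-20 1 128 0 255",
)

```text
time: 22.7
ee_pos: [0.6474, -0.1212, 0.079]
tcp_rot: [179.5, 0.1, 178.8]
wrist_force: [-6.7, 0.4, 16.1]
opening: 0.0004
grasp_force: 8.2
```

Contact came at z = 79.0 mm, which is exactly level (25 + 54), so fresh B is seated. Next is pack A.

Emit:
send_rows(
  targets="0 0 -60 0 0;0 0 -110 0 0;60 40 -110 0 0;120 80 -110 0 0;207 140 -110 0 0;207 140 -110 0 0;207 140 -110 0 0;207 140 -110 0 0;207 140 -110 0 0",
)

```text
time: 23.82
ee_pos: [0.4438, 0.0218, 0.1873]
tcp_rot: [179.4, -0.0, 178.7]
wrist_force: [-0.6, 0.3, 0.8]
opening: 0.0851
grasp_force: 0.0
```

Run:
```python
from lib import *
im,c=snap("wrist"); cv2.imwrite("pics/w8.png",im)
for n,z in (("green",.054),("green",.024)):
    for b in blobs(im,n,200)[:4]: print(n,z,b.reshape(-1,2).mean(0).round(0),cv2.contourArea(b),rect(c,b,z))
o=bot.get_obs();print(o['time'],o['ee_pos'],o['tcp_rot'])
print(go(436,18,29,177))
```

```text
green 0.054 [276. 185.] 1536.0 [434.8  19.1  52.3  17.8  -2. ]
green 0.054 [278. 129.] 928.5 [393.   21.3  45.2  11.3  87.3]
green 0.024 [276. 185.] 1536.0 [441.3  18.7  58.   19.8  -2. ]
green 0.024 [278. 129.] 928.5 [394.9  21.2  50.1  12.5  87.3]
23.875 [0.44378316 0.02171934 0.18714302] [ 1.79436431e+02 -6.23778407e-02  1.78716930e+02]
(array([  7.5,  -5.4, 158.1]), np.float64(1.7))
```

Emit:
send_rows(
  targets="7 -4 60 1 0;7 -4 110 1 0;7 -4 140 1 0;7 -4 153 1 0;7 -4 158 1 0;7 -4 158 1 0;7 -4 158 1 255;7 -4 158 1 255;7 -4 158 1 255;7 -4 158 1 255;7 -4 158 1 255;7 -4 158 1 255;7 -4 158 1 255;7 -4 120 1 255;7 -4 60 1 255;7 -4 20 1 255;7 -4 20 1 255",
  newtons=30,
)

```text
time: 26.0
ee_pos: [0.4372, 0.0187, 0.1698]
tcp_rot: [179.4, 0.2, 177.8]
wrist_force: [-0.3, 1.1, -3.1]
opening: 0.0171
grasp_force: 30.4
```

Run:
```python
from lib import *
o=bot.get_obs();print(o['time'],o['ee_pos'],o['tcp_rot'],o['opening'],o['wrist_force'])
print(go(480,-60,170,-1.1))
```

```text
26.0 [0.43722518 0.01867113 0.16983359] [179.40397323   0.20182566 177.77473419] 0.017114277792747608 [-0.27660235  1.10042372 -3.08710932]
(array([-45.8, -76.9,  -0.8]), np.float64(178.9))
```

Emit:
send_rows(
  targets="-46 -77 -10 10 255;-46 -77 -10 20 255;-46 -77 -10 30 255;-46 -77 -10 40 255;-46 -77 -10 50 255;-46 -77 -10 60 255;-46 -77 -10 70 255;-46 -77 -10 80 255;-46 -77 -10 90 255;-46 -77 -10 100 255;-46 -77 -10 110 255;-46 -77 -10 120 255;-46 -77 -10 130 255;-46 -77 -10 140 255;-46 -77 -10 150 255;-46 -77 -10 160 255;-46 -77 -10 170 255;-46 -77 -10 178 255;-46 -77 -10 179 255;-46 -77 -10 179 255",
  newtons=40,
)

```text
time: 28.5
ee_pos: [0.4786, -0.0602, 0.1755]
tcp_rot: [-179.4, 0.1, -1.1]
wrist_force: [0.9, -0.6, -2.7]
opening: 0.017
grasp_force: 43.1
```

Run:
```python
from lib import *
o=bot.get_obs();print(o['time'],o['ee_pos'],o['tcp_rot'],o['q'][5],o['opening'],o['wrist_force'])
print(go(645.5,-44.5,100,-1.1))
```

```text
28.5 [ 0.47861432 -0.06017631  0.17554773] [-1.79417665e+02  1.14429777e-01 -1.07923734e+00] 173.5783949256955 0.016993694005906015 [ 0.89082358 -0.56938889 -2.6934458 ]
(array([166.7, -18.1,  75.4]), np.float64(0.0))
```

Emit:
send_rows(
  targets="60 -8 10 0 255;120 -16 30 0 255;155 -18 50 0 255;165 -18 70 0 255;165 -18 75 0 255;165 -18 75 0 255;165 -18 75 0 255",
)

```text
time: 29.38
ee_pos: [0.644, -0.0452, 0.1033]
tcp_rot: [-179.4, -0.1, -1.2]
wrist_force: [-0.1, -0.5, -2.4]
opening: 0.0171
grasp_force: 43.1
```

Run:
```python
from lib import *
o=bot.get_obs();print(o['time'],o['ee_pos'],o['tcp_rot'],o['opening'])
print(go(644,-44.5,62,-1.1))
```

```text
29.375 [ 0.64404868 -0.04520604  0.10332128] [-1.79435222e+02 -8.06650707e-02 -1.22658363e+00] 0.01711777163339455
(array([-0.1, -0.3, 41.3]), np.float64(-0.1))
```

Emit:
send_rows(
  targets="0 0 20 0 255;0 0 30 0 255;0 0 36 0 255;0 0 38 0 255;0 0 40 0 255;0 0 42 0 255;0 0 44 0 255;0 0 46 0 255;0 0 46 0 255",
  newtons=20,
)

```text
time: 30.5
ee_pos: [0.6428, -0.0444, 0.0611]
tcp_rot: [-179.4, -0.0, -1.2]
wrist_force: [-25.7, 1.6, 31.9]
opening: 0.017
grasp_force: 50.7
```

Emit:
send_rows(
  targets="-2 0 -3 0 255;-4 0 -3 0 255;-7 0 -3 0 255;-10 0 -3 0 255;-13 0 -3 0 255;-15 0 -3 0 255;-15 0 -1 0 255;-15 0 1 0 255;-15 0 2 0 255;-15 0 2 0 255",
)

```text
time: 31.75
ee_pos: [0.6315, -0.0443, 0.0558]
tcp_rot: [-179.4, -0.3, -1.2]
wrist_force: [7.7, 0.4, 10.5]
opening: 0.0167
grasp_force: 47.9
```

Dropped in. I'll release, then press-check the tail.

Emit:
send_rows(
  targets="2 0 -1 0 255;2 0 -1 0 0;2 0 -1 0 0;2 0 -1 0 0;2 0 -40 0 0;15 0 -60 0 255;17 0 -60 0 255;17 0 -60 0 255;17 0 -60 0 255;17 0 -35 0 255;17 0 -28 0 255;17 0 -26 0 255;17 0 -24 0 255;17 0 -22 0 255;17 0 -20 0 255;17 0 -20 0 255",
)

```text
time: 33.75
ee_pos: [0.6461, -0.0449, 0.079]
tcp_rot: [-179.4, -0.2, -1.2]
wrist_force: [-14.8, 1.0, 30.0]
opening: 0.0
grasp_force: 15.1
```

Emit:
send_rows(
  targets="0 0 -60 0 255;0 0 -120 0 0;0 0 -160 0 0;-60 -100 -170 -10 0;-120 -200 -170 -20 0;-175 -340 -170 -30 0;-175 -340 -170 -40 0;-175 -340 -170 -50 0;-175 -340 -170 -60 0;-175 -340 -170 -70 0;-175 -340 -170 -80 0;-175 -340 -170 -90 0;-175 -340 -170 -90 0;-175 -340 -170 -90 0",
)

```text
time: 35.5
ee_pos: [0.4787, 0.2971, 0.2474]
tcp_rot: [-180.0, -0.6, 88.5]
wrist_force: [-0.4, -0.5, -0.2]
opening: 0.0855
grasp_force: 0.0
```

Run:
```python
from lib import *
o=bot.get_obs();print(o['time'],o['ee_pos'],o['tcp_rot'],o['q'])
im,c=snap("wrist"); cv2.imwrite("pics/w9.png",im)
t,ct=snap("top"); cv2.imwrite("pics/t9.png",t)
for b in blobs(t,"green",20)[:5]: print(b.reshape(-1,2).mean(0).round(0),rect(ct,b,.079))
```

```text
35.5 [0.47870586 0.29711582 0.24741891] [-179.98501198   -0.58355853   88.54487504] [ 31.57480198   6.93271434  14.0019512   96.76371082   0.49741469
 123.03117684]
[306. 140.] [ 6.361e+02 -4.130e+01  6.900e+01  4.450e+01 -6.000e-01]
[338. 140.] [ 6.342e+02 -1.176e+02  6.680e+01  4.720e+01 -3.000e-01]
```

View pics/w9.png

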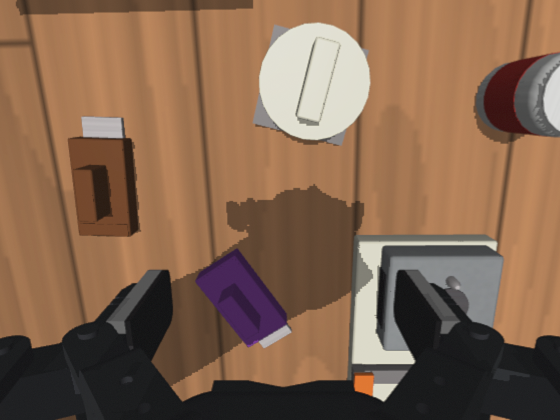

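The wrist view shows the hopper lid at (315,82), with its bar running from (328,42) to (308,120); the tin is at (525,95) and the motor block at (440,290).

Run:
```python
from lib import *
im,c=snap("wrist")
h=cv2.cvtColor(im,cv2.COLOR_BGR2HSV); m=cv2.inRange(h,np.array((0,0,150)),np.array((40,60,255))); m[:, :230]=0; m[160:]=0; m[:,400:]=0
cs,_=cv2.findContours(m,cv2.RETR_EXTERNAL,cv2.CHAIN_APPROX_NONE); b=max(cs,key=cv2.contourArea)
(p,r)=cv2.minEnclosingCircle(b); print("lid px",p,r,cast(c,[p],.080)*1000)
q=cast(c,[(316,38),(340,45),(319,122),(298,114)],.112)*1000; print(q.round(1),q.mean(0)); d=q[:2].mean(0)-q[2:].mean(0); print(np.linalg.norm(d),np.degrees(np.arctan2(d[1],d[0])))
# peg tips from w1
w=cv2.imread("pics/w1.png"); T=np.eye(4);T[:3,:3]=R.from_euler('xyz',[-179.4336,-.033,1.305],degrees=True).as_matrix();T[:3,3]=[.62013,.01632,.23184]
mm=camera_model("wrist"); c1=(mm['K'],mm['dist_coeffs'],T@mm['T_tool_cam'])
cv2.imwrite("pics/pegs.png",cv2.resize(w[90:240,30:190],None,fx=4,fy=4,interpolation=cv2.INTER_CUBIC))
for z in (.06,.075): print(z,cast(c1,[(60,163),(70,161),(127,166),(138,165)],z)*1000)
```

```text
lid px (313.5232238769531, 80.52284240722656) 58.83997344970703 [[505.34108864 384.47991833  80.        ]]
[[504.6 410.  112. ]
 [521.1 405.2 112. ]
 [506.7 354.  112. ]
 [491.6 359.9 112. ]] [505.99927258 382.27412292 112.        ]
52.43662763432585 74.94182970812558
0.06 [[636.20799648 206.5498676   60.        ]
 [638.12781986 197.82115617  60.        ]
 [635.09013645 149.87277124  60.        ]
 [636.18116432 140.45225204  60.        ]]
0.075 [[638.76578514 197.44238131  75.        ]
 [640.59390488 189.1306117   75.        ]
 [637.70132161 143.47256335  75.        ]
 [638.74023467 134.50203136  75.        ]]
```

View pics/pegs.png

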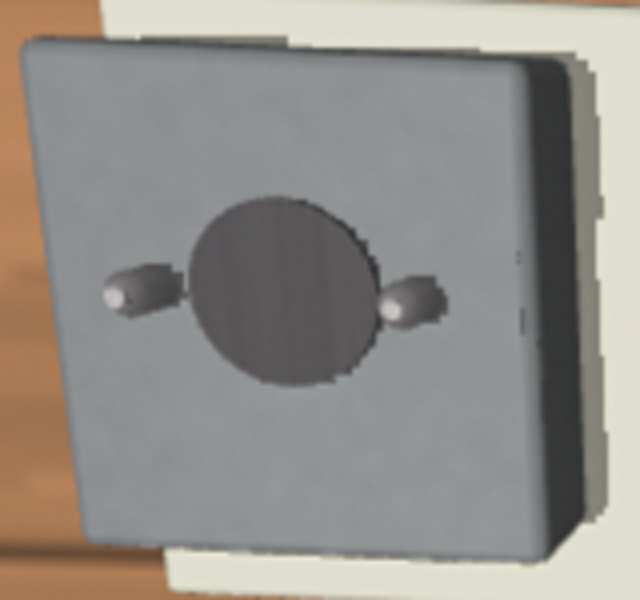

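Run:
```python
from lib import *
print(go(505.5,383.5,230,75))
```

```text
(array([86.8, 24.7, 18.1]), np.float64(13.7))
```

Emit:
send_rows(
  targets="45 12 10 7 0;87 25 18 14 0;87 25 18 14 0;87 25 18 14 0;87 25 18 14 0",
)

```text
time: 36.28
ee_pos: [0.5055, 0.383, 0.2309]
tcp_rot: [-179.9, -0.6, 74.7]
wrist_force: [0.1, 0.8, -0.8]
opening: 0.0857
grasp_force: 0.0
```

Run:
```python
from lib import *
im,c=snap("wrist")
cv2.imwrite("pics/w10.png",im[40:340,130:430].repeat(2,0).repeat(2,1)[:600])
h=cv2.cvtColor(im,cv2.COLOR_BGR2HSV); m=cv2.inRange(h,np.array((0,0,150)),np.array((45,60,255))); m[:, :150]=0; m[:,420:]=0
cs,_=cv2.findContours(m,cv2.RETR_EXTERNAL,cv2.CHAIN_APPROX_NONE)
for b in sorted(cs,key=cv2.contourArea)[-2:]:
    (p,r)=cv2.minEnclosingCircle(b); print(p,r,cv2.contourArea(b),cast(c,[p],.080)*1000,rect(c,b,.08))
o=bot.get_obs();print(o['time'],o['ee_pos'],o['tcp_rot'])
```

```text
(389.0, 349.5) 45.59889221191406 1674.5 [[560.77493455 219.13477298  80.        ]] [558.9 217.4  94.   21.2  87. ]
(283.28515625, 192.5631866455078) 54.11442184448242 5170.5 [[506.56851721 384.60528536  80.        ]] [505.8 399.2  86.9  54.1   1.1]
36.325 [0.50554101 0.38300575 0.23100037] [-179.87812671   -0.59985601   74.73617419]
```

View pics/w10.png

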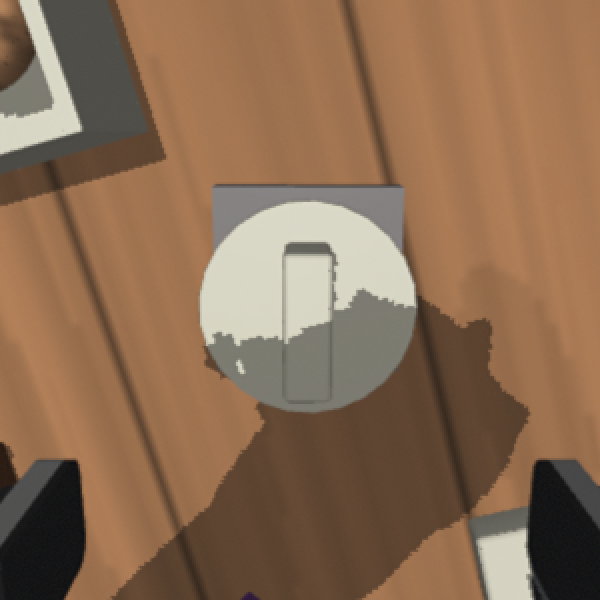

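The hopper bar is aligned with the gripper, centred at crop (307,327), and the lid at (308,306). Now I'll work out the grasp shift.

Run:
```python
from lib import *
T=tool();m=camera_model("wrist");c=(m['K'],m['dist_coeffs'],T@m['T_tool_cam'])
a=cast(c,[(284,193)],.08)[0]*1000; b=cast(c,[(283.8,203.5)],.112)[0]*1000; print(a,b)
x,y=((a+b)/2)[:2]; print(x,y,go(x,y,84,74.7))
```

```text
[507.04968729 384.12680834  80.        ] [506.76028521 383.69994307 112.        ]
506.90498624942745 383.9133757017514 (array([ -0.3,   1.4, 147. ]), np.float64(0.0))
```

Emit:
send_rows(
  targets="0 1 60 0 0;0 1 110 0 0;0 1 135 0 0;0 1 147 0 0;0 1 147 0 0;0 1 147 0 255;0 1 147 0 255;0 1 147 0 255;0 1 147 0 255;0 1 147 0 255;0 1 147 0 255;0 1 147 0 255;0 1 140 0 255;0 1 110 0 255;0 1 60 0 255;0 1 15 0 255;0 1 15 0 255;0 1 15 0 255",
  newtons=80,
)

```text
time: 38.58
ee_pos: [0.5064, 0.3834, 0.2135]
tcp_rot: [-179.8, -0.5, 74.8]
wrist_force: [0.8, 0.0, -4.2]
opening: 0.0168
grasp_force: 78.9
```

Run:
```python
from lib import *
o=bot.get_obs();print(o['time'],o['ee_pos'],o['tcp_rot'],o['opening'],o['wrist_force'])
print(go(637,172,210,88.9))
```

```text
38.575 [0.50635773 0.38340229 0.21345014] [-179.77262784   -0.45079958   74.76367053] 0.01678983696615925 [ 0.78931564  0.02136739 -4.15602465]
(array([-169.7,  181.6,    1.4]), np.float64(-14.1))
```

Emit:
send_rows(
  targets="-45 45 0 -5 255;-90 95 0 -10 255;-135 145 0 -14 255;-160 172 0 -14 255;-170 182 0 -14 255;-170 182 0 -14 255;-170 182 0 -14 255",
)

```text
time: 39.45
ee_pos: [0.6366, 0.173, 0.2122]
tcp_rot: [-179.9, -0.6, 88.8]
wrist_force: [-0.4, 0.4, -4.6]
opening: 0.017
grasp_force: 79.4
```

Run:
```python
from lib import *
o=bot.get_obs();print(o['time'],o['ee_pos'],o['tcp_rot'],o['opening'],o['wrist_force'])
print(go(637,171.8,165,88.9))
```

```text
39.45 [0.63664911 0.17303435 0.21217408] [-179.89728244   -0.57257336   88.83957647] 0.01699276064866691 [-0.38985727  0.42682024 -4.56507746]
(array([-1.7,  0.5, 47.2]), np.float64(-0.1))
```

Emit:
send_rows(
  targets="-2 0 30 0 255;-2 0 45 0 255;-2 0 50 0 255;-2 0 54 0 255;-2 0 58 0 255;-2 0 62 0 255;-2 0 62 0 255",
)

```text
time: 40.33
ee_pos: [0.6376, 0.1717, 0.1512]
tcp_rot: [180.0, -0.7, 88.8]
wrist_force: [0.3, 6.6, -2.8]
opening: 0.0168
grasp_force: 79.4
```

Emit:
send_rows(
  targets="-1 0 2 0 255;-1 0 4 0 255;-1 0 6 0 255;-1 0 8 0 255;-1 0 8 0 255",
)

```text
time: 40.95
ee_pos: [0.6376, 0.1717, 0.1442]
tcp_rot: [179.9, -0.8, 88.8]
wrist_force: [-1.8, 9.2, 2.2]
opening: 0.0168
grasp_force: 80.3
```

Emit:
send_rows(
  targets="0 0 1 0 255;0 0 2 0 255;0 0 2 0 0;0 0 2 0 0;0 0 2 0 0;0 0 2 0 0;0 0 -40 0 0;0 0 -70 0 255;0 0 -70 0 255;0 0 -70 0 255;0 0 -70 0 255;0 0 -40 0 255;0 0 -34 0 255;0 0 -31 0 255;0 0 -28 0 255;0 0 -26 0 255;0 0 -25 0 255",
)

```text
time: 43.08
ee_pos: [0.6376, 0.1693, 0.172]
tcp_rot: [179.8, -0.6, 88.8]
wrist_force: [-6.6, -3.1, 21.7]
opening: 0.0001
grasp_force: 10.9
```

Contact at 172.0 mm is exactly 60 + 112, so the hopper is fully seated. The switch is next.

Emit:
send_rows(
  targets="0 0 -50 0 255;0 0 -80 0 255;-60 -20 -80 0 255;-120 -40 -80 0 255;-180 -60 -80 0 255;-240 -70 -80 0 255;-300 -78 -80 0 255;-377 -78 -80 0 255;-377 -78 -80 0 255;-377 -78 -80 0 255;-377 -78 -80 0 255",
)

```text
time: 44.45
ee_pos: [0.5516, -0.2055, 0.2445]
tcp_rot: [-180.0, -0.6, 88.8]
wrist_force: [0.6, 0.2, 0.4]
opening: 0.0004
grasp_force: 0.0
```

Run:
```python
from lib import *
o=bot.get_obs();print(o['time'],o['ee_pos'],o['tcp_rot'])
t,c=snap("top")
for b in blobs(t,"red",20)[:5]: print("red",b.reshape(-1,2).mean(0).round(0),cast(c,[b.reshape(-1,2).mean(0)],.091)*1000)
for b in blobs(t,"green",20)[:5]: print(b.reshape(-1,2).mean(0).round(0),cv2.contourArea(b),rect(c,b,.079))
print(go(560,-208,78,88.8))
cv2.imwrite("pics/t11.png",cv2.resize(t[100:260,90:490],None,fx=2,fy=2))
```

```text
44.45 [ 0.5516122  -0.20550324  0.24447886] [-179.99711328   -0.5784972    88.84029758]
red [12. 55.] [[883.36648689 696.70583026  91.        ]]
red [378. 153.] [[ 606.40114592 -206.65401494   91.        ]]
[306. 139.] 276.0 [ 6.361e+02 -4.140e+01  6.900e+01  4.450e+01 -6.000e-01]
[338. 140.] 266.0 [ 6.342e+02 -1.176e+02  6.680e+01  4.730e+01 -3.000e-01]
(array([ -4.2,   8.4, 166.4]), np.float64(0.1))
```

View pics/t11.png

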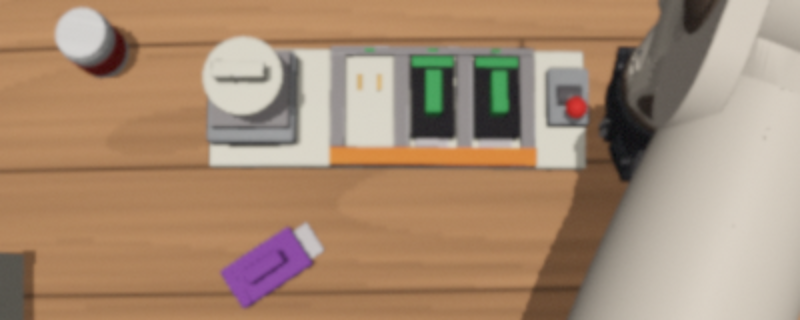

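The hopper is seated at (245,75), both fresh packs are in their bays at (433,90) and (498,90), and the switch ball is at (576,107), still off. Now I'll push it.

Emit:
send_rows(
  targets="-3 6 60 0 255;-3 6 110 0 255;-3 6 150 0 255;-3 6 166 0 255;-3 6 166 0 255;-3 20 166 0 255;-3 30 166 0 255;-3 38 166 0 255;-3 46 166 0 255;-3 54 166 0 255;-3 62 166 0 255;-3 68 166 0 255;-3 68 166 0 255",
)

```text
time: 46.12
ee_pos: [0.6196, -0.2094, 0.0777]
tcp_rot: [-180.0, -0.6, 88.8]
wrist_force: [0.1, 0.1, -0.2]
opening: -0.0001
grasp_force: 0.0
```

Emit:
send_rows(
  targets="0 5 0 0 255;0 10 0 0 255;0 14 0 0 255;0 18 0 0 255;0 21 0 0 255;0 21 0 0 255",
)

```text
time: 46.88
ee_pos: [0.6289, -0.2097, 0.0774]
tcp_rot: [-178.6, -0.6, 88.6]
wrist_force: [-62.8, 2.8, 24.4]
opening: -0.0
grasp_force: 31.8
```

Emit:
send_rows(
  targets="0 -10 0 0 255;0 -40 0 0 255;0 -80 0 0 255;0 -80 -60 0 255;0 -80 -120 0 255;0 -150 -160 0 255;0 -150 -160 0 255;0 -150 -160 0 255;0 -150 -160 0 255",
)

```text
time: 48.0
ee_pos: [0.4908, -0.2083, 0.2368]
tcp_rot: [-179.9, -0.6, 88.8]
wrist_force: [-0.5, -0.4, 0.3]
opening: 0.0
grasp_force: 0.0
```

Run:
```python
from lib import *
o=bot.get_obs();print(o['time'],o['ee_pos'],o['wrist_force'])
t,c=snap("top"); s,cs=snap("side")
for im,cc in ((t,c),(s,cs)):
  for b in blobs(im,"red",15)[:6]: print("red",b.reshape(-1,2).mean(0).round(0),cast(cc,[b.reshape(-1,2).mean(0)],.091).round(3)*1000)
for b in blobs(t,"green",20)[:5]: print(b.reshape(-1,2).mean(0).round(0),cv2.contourArea(b),rect(c,b,.079))
```

```text
48.0 [ 0.49077793 -0.20828992  0.23677177] [-0.54688297 -0.43472531  0.30834069]
red [12. 55.] [[883. 697.  91.]]
red [378. 134.] [[ 653. -208.   91.]]
red [102. 318.] [[663. 428.  91.]]
red [336. 143.] [[ 451. -310.   91.]]
red [443.  28.] [[  313. -1325.    91.]]
red [252. 146.] [[ 653. -206.   91.]]
red [322. 144.] [[ 484. -287.   91.]]
[306. 140.] 277.5 [ 6.361e+02 -4.130e+01  6.900e+01  4.450e+01 -6.000e-01]
[338. 140.] 267.0 [ 6.342e+02 -1.176e+02  6.680e+01  4.730e+01 -3.000e-01]
```

```bash
python3 -c "
from workcell import ticket; print(ticket.job_done())"
```

```text
the job is handed in; nothing more can be done
None
```

I handed the job in at about 48 s, but the hand-in call returned no verdict: the spent pack is in the tray, both fresh packs lie level in bays 0 and 1, the hopper is fully down on its pegs and the switch is fully over.

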